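# Find the sample case with the loose core and show it to the reader

### The arm

A 6-joint arm with a two-finger parallel gripper is mounted at the origin on the work surface. World frame = base frame: x ahead of the robot, y to its left, z up, the work surface at z = 0. Lengths are in m, angles in degrees, forces in N, time in s.
With the tool pointing down it reaches from about 0.3 to 0.75 m from the base axis. Payload 8.5 kg.
Tool frame: the origin (TCP) lies at the very end of the fingers, on their centre line; the grasp point (between the pads) lies 19 mm behind it (env.hold_point_z is the distance from the TCP to the grasp point, in m); z points along the fingers, y is the line along which they close (so a half turn about z gives the same grasp; the last joint's range is limited). The gripper opens to 85 mm and grips with 20 to 120 N. Pads are 22 mm wide; open, the fingers measure 114 mm over their backs; the gripper's body (76 mm by 85 mm) begins 54 mm behind the grasp point. The pads swing forward as they close: fully open they stand 13 mm farther back than shut.
Start: joints at [60.086, 21.807, 74.336, -0, 83.858, -12.336], TCP at [0.166, 0.524, 0.231] pointing down, gripper open.
Joint ranges: [-178.18, 178.18], [-50.72, 133.34], [12.68, 142.11], [-81.47, 261.47], [9.98, 163.14], [-165.26, 165.26]. Speed limits (degrees/s): [136.94, 136.94, 180, 180, 180, 180].

### API

Orientations are given as a 3x3 rotation matrix whose columns are the frame's x, y, z axes.
In Python, from rig import env, optics gives the robot as it stands.
- The arm moves only by the shell command python3 -m jog 'ROWS' [OPENING] [FORCE]. ROWS is JSON, a list of rows, each an object with "linear": the shift along the tool's x, y, z in units of 40 mm (1.0 is 40 mm), a list of three; "roll": the turn about the tool's z in units of 5 degrees (1.0 is 5 degrees). A call has 1 to 12 rows; each row shifts and turns the commanded pose from where the row before left it, along the tool's axes as they then stand; what a row does not reach is not made up. A row lasts 1/12 s, in which the tool goes at most 41.7 mm and 7.16 degrees, less where a joint would pass 70% of its speed; a pose out of reach is approached as far as the arm can. A call is refused whole if a number of a shift passes 1 or a number of a turn 1, either way. A call with a gripper value outside its range is refused whole. OPENING is the opening, from -1 (shut) to 1 (fully open), set as the call begins (- or left out, the last holds). The fingers move at their own pace and stop on an object; FORCE is the grip in N (left out, the last holds). Time passes only in rows, so rows that do not move let the fingers close. It gives the time, the measured TCP pose, the force, the opening and the grip force at its end, in the units of the state.
- env.observe(): the state, without advancing time (a new reading comes with each control period).
- optics.get_image(name): name is "scene" or "top" or "wrist"; returns the picture (384x512x3 uint8, red, green, blue); there is no depth.
- optics.calibration(name): a dict with "fov_y" (degrees; the focal length in pixels is half the picture's height over the tangent of half this angle, whatever the lens; pixels are square), "cx", "cy" (the principal point, pixels), "T" (4x4, takes a point from camera to world coordinates). Camera axes: x right, y down, z forward; pixel columns grow to the right and rows downward; lengths in m; the calibration is good to about 2 mm. The wrist camera is an equidistant fisheye: a pixel r from the principal point sees the ray r / f radians off the axis. A picture is of the moment at which its call begins: read the wrist's pose just before it. calibration takes no time and is no camera call; for the wrist camera it gives the pose at the moment of the call.
- env.close_job(): hands the job in; it is judged then, once.
The state is a dict: "time_s": time; "q": joint angles; "qvel": joint speeds; "joint_efforts": joint torques, N m; "position": TCP position; "tool_rot": TCP orientation; "ft_force": force on the tool from outside, world axes, zero at the start; "wrist_torque": the same for the moment, N m; "grip_width": finger opening in m; "gripper_force": force on a finger pad.
Only numpy, scipy, OpenCV 4.12 (cv2) and the standard library are available. Lean on these libraries where they do the work, as an engineer would, in place of code of your own. Each camera call takes 0.05 s, during which the arm holds its last target. There are 200 camera calls.

### The job

In one of the three sealed sample cases the metal core has come loose: starting at the left pad and ending at the right, lift each case clear, shake it back and forth a few centimetres along its length over its own pad a few times, and set it back where it stood before taking the next (check all three; the right one may stay in hand if it is the one that rattles). Then pick up the case that rattles and finish still holding it, level and still, in the air in front of the reader's window at the reading point, with the other two upright on their pads. Never tip a case over, bump the reader or disturb the other things on the bench.

Things in the scene. Friction and masses are not known exactly. Their poses are not given: they have to be found in the camera images.
- case_a: one of 3 look-alike sealed aluminium cases, 110 x 56 x 70 mm (x, y, z), 0.4 to 0.8 kg; origin at its CENTRE, x along its length, z up; centre 43 mm high when on a pad; grip the flat sides (56 mm) from above. One of the 3 hides a loose 0.3 kg core that slides almost freely +-22 mm along the case's x, knocks at the ends and stays where it last slid; the others are silent
- case_b: one of 3 look-alike sealed aluminium cases, 110 x 56 x 70 mm (x, y, z), 0.4 to 0.8 kg; origin at its CENTRE, x along its length, z up; centre 43 mm high when on a pad; grip the flat sides (56 mm) from above. One of the 3 hides a loose 0.3 kg core that slides almost freely +-22 mm along the case's x, knocks at the ends and stays where it last slid; the others are silent
- case_c: one of 3 look-alike sealed aluminium cases, 110 x 56 x 70 mm (x, y, z), 0.4 to 0.8 kg; origin at its CENTRE, x along its length, z up; centre 43 mm high when on a pad; grip the flat sides (56 mm) from above. One of the 3 hides a loose 0.3 kg core that slides almost freely +-22 mm along the case's x, knocks at the ends and stays where it last slid; the others are silent
- pad_left: round grey rubber pad fixed to the bench, diameter 124 mm, 8 mm high; the left of the three as the robot sees them (largest y). Origin on its axis at the bench; at the start one case stands centred on it, turned up to 0.45 rad either way from pointing along world x
- pad_mid: round grey rubber pad fixed to the bench, diameter 124 mm, 8 mm high; the middle of the three as the robot sees them (between). Origin on its axis at the bench; at the start one case stands centred on it, turned up to 0.45 rad either way from pointing along world x
- pad_right: round grey rubber pad fixed to the bench, diameter 124 mm, 8 mm high; the right of the three as the robot sees them (smallest y). Origin on its axis at the bench; at the start one case stands centred on it, turned up to 0.45 rad either way from pointing along world x
- reader: white camera reader fixed to the bench, facing back towards the robot: head 75 x 110 x 95 mm on a post, with a dark window centred 170 mm up, 38 mm in front (-x) of its origin; top at 218 mm; foot 120 x 130 mm, 14 mm high. Origin at the bench under the head; own -x axis is the way it looks
- read_spot (a point): the reading point in the air, 120 mm straight in front of the reader's window and 170 mm above the bench: the centre of the presented case belongs here
- tube_rack: bystander, leave alone: black rack of white-capped tubes, 120 x 70 x 73 mm, on the left. Origin at the centre of its underside
- tip_box: bystander, leave alone: grey box with clear lid, 120 x 80 x 67 mm, on the right. Origin at the centre of its underside
- jar: bystander, leave alone: small jar, diameter 40, height 50 mm, between pads and reader, left. Origin at the centre of its underside
- cap_pot: bystander, leave alone: small white pot, diameter 38, height 40 mm, between pads and reader, right. Origin at the centre of its underside
- beaker: bystander, leave alone: white cup, rim diameter 70, height 70 mm, far right. Origin at the centre of its underside
- flask: bystander, leave alone: amber bottle, diameter 60, height 120 mm, far left. Origin at the centre of its underside
- marker: bystander, leave alone: black marker pen, 130 x 14 x 14 mm, between robot and pads. Origin at the centre of its underside

How it is judged (in metres and radians):
On the way, in this order (a step that is already met when the one before it is completed fails the run):
1. the case of the left pad, lifted clear (its centre above 65 mm), moves sideways at over 0.08 m/s, 20 to 90 mm off its pad's centre (((height (world z) of case_a above 0.065 m and horizontal distance between case_a and pad_left between 0.02 and 0.09 m and linear speed of case_a above 0.08 m/s and contact force between the fingers and case_a above 1 N) or (height (world z) of case_b above 0.065 m and horizontal distance between case_b and pad_left between 0.02 and 0.09 m and linear speed of case_b above 0.08 m/s and contact force between the fingers and case_b above 1 N) or (height (world z) of case_c above 0.065 m and horizontal distance between case_c and pad_left between 0.02 and 0.09 m and linear speed of case_c above 0.08 m/s and contact force between the fingers and case_c above 1 N))).
2. still lifted, it comes back to within 15 mm of the axis of the left pad (((height (world z) of case_a above 0.065 m and horizontal distance between case_a and pad_left below 0.015 m) or (height (world z) of case_b above 0.065 m and horizontal distance between case_b and pad_left below 0.015 m) or (height (world z) of case_c above 0.065 m and horizontal distance between case_c and pad_left below 0.015 m))).
3. it swings out again, over 20 mm off the left pad's centre (a real back-and-forth shake) (((height (world z) of case_a above 0.065 m and horizontal distance between case_a and pad_left between 0.02 and 0.09 m and linear speed of case_a above 0.08 m/s and contact force between the fingers and case_a above 1 N) or (height (world z) of case_b above 0.065 m and horizontal distance between case_b and pad_left between 0.02 and 0.09 m and linear speed of case_b above 0.08 m/s and contact force between the fingers and case_b above 1 N) or (height (world z) of case_c above 0.065 m and horizontal distance between case_c and pad_left between 0.02 and 0.09 m and linear speed of case_c above 0.08 m/s and contact force between the fingers and case_c above 1 N))).
4. the case of the middle pad, lifted clear (its centre above 65 mm), moves sideways at over 0.08 m/s, 20 to 90 mm off its pad's centre (((height (world z) of case_a above 0.065 m and horizontal distance between case_a and pad_mid between 0.02 and 0.09 m and linear speed of case_a above 0.08 m/s and contact force between the fingers and case_a above 1 N) or (height (world z) of case_b above 0.065 m and horizontal distance between case_b and pad_mid between 0.02 and 0.09 m and linear speed of case_b above 0.08 m/s and contact force between the fingers and case_b above 1 N) or (height (world z) of case_c above 0.065 m and horizontal distance between case_c and pad_mid between 0.02 and 0.09 m and linear speed of case_c above 0.08 m/s and contact force between the fingers and case_c above 1 N))).
5. still lifted, it comes back to within 15 mm of the axis of the middle pad (((height (world z) of case_a above 0.065 m and horizontal distance between case_a and pad_mid below 0.015 m) or (height (world z) of case_b above 0.065 m and horizontal distance between case_b and pad_mid below 0.015 m) or (height (world z) of case_c above 0.065 m and horizontal distance between case_c and pad_mid below 0.015 m))).
6. it swings out again, over 20 mm off the middle pad's centre (a real back-and-forth shake) (((height (world z) of case_a above 0.065 m and horizontal distance between case_a and pad_mid between 0.02 and 0.09 m and linear speed of case_a above 0.08 m/s and contact force between the fingers and case_a above 1 N) or (height (world z) of case_b above 0.065 m and horizontal distance between case_b and pad_mid between 0.02 and 0.09 m and linear speed of case_b above 0.08 m/s and contact force between the fingers and case_b above 1 N) or (height (world z) of case_c above 0.065 m and horizontal distance between case_c and pad_mid between 0.02 and 0.09 m and linear speed of case_c above 0.08 m/s and contact force between the fingers and case_c above 1 N))).
7. the case of the right pad, lifted clear (its centre above 65 mm), moves sideways at over 0.08 m/s, 20 to 90 mm off its pad's centre (((height (world z) of case_a above 0.065 m and horizontal distance between case_a and pad_right between 0.02 and 0.09 m and linear speed of case_a above 0.08 m/s and contact force between the fingers and case_a above 1 N) or (height (world z) of case_b above 0.065 m and horizontal distance between case_b and pad_right between 0.02 and 0.09 m and linear speed of case_b above 0.08 m/s and contact force between the fingers and case_b above 1 N) or (height (world z) of case_c above 0.065 m and horizontal distance between case_c and pad_right between 0.02 and 0.09 m and linear speed of case_c above 0.08 m/s and contact force between the fingers and case_c above 1 N))).
8. still lifted, it comes back to within 15 mm of the axis of the right pad (((height (world z) of case_a above 0.065 m and horizontal distance between case_a and pad_right below 0.015 m) or (height (world z) of case_b above 0.065 m and horizontal distance between case_b and pad_right below 0.015 m) or (height (world z) of case_c above 0.065 m and horizontal distance between case_c and pad_right below 0.015 m))).
9. it swings out again, over 20 mm off the right pad's centre (a real back-and-forth shake) (((height (world z) of case_a above 0.065 m and horizontal distance between case_a and pad_right between 0.02 and 0.09 m and linear speed of case_a above 0.08 m/s and contact force between the fingers and case_a above 1 N) or (height (world z) of case_b above 0.065 m and horizontal distance between case_b and pad_right between 0.02 and 0.09 m and linear speed of case_b above 0.08 m/s and contact force between the fingers and case_b above 1 N) or (height (world z) of case_c above 0.065 m and horizontal distance between case_c and pad_right between 0.02 and 0.09 m and linear speed of case_c above 0.08 m/s and contact force between the fingers and case_c above 1 N))).
At the end, for the whole second after the job is handed in: The rattling case is held by the fingers with its centre within 60 mm of the reading point, tilted less than 0.2 rad and still (below 0.05 m/s); each of the other two stands upright (within 0.1 rad), at rest, within 30 mm of where it started, not touched by the robot (((contact force between the fingers and case_a above 2 N and distance between case_a and core below 0.035 m and distance between case_a and read_spot below 0.06 m and angle between case_a's own z axis and vertical below 0.2 rad and linear speed of case_a below 0.05 m/s) or (contact force between the fingers and case_b above 2 N and distance between case_b and core below 0.035 m and distance between case_b and read_spot below 0.06 m and angle between case_b's own z axis and vertical below 0.2 rad and linear speed of case_b below 0.05 m/s) or (contact force between the fingers and case_c above 2 N and distance between case_c and core below 0.035 m and distance between case_c and read_spot below 0.06 m and angle between case_c's own z axis and vertical below 0.2 rad and linear speed of case_c below 0.05 m/s)) and (((distance of case_a from where it was at the start of the episode below 0.03 m and angle between case_a's own z axis and vertical below 0.1 rad and linear speed of case_a below 0.02 m/s and contact force between each of the arm, the fingers and case_a below 0.05 N) and (distance of case_b from where it was at the start of the episode below 0.03 m and angle between case_b's own z axis and vertical below 0.1 rad and linear speed of case_b below 0.02 m/s and contact force between each of the arm, the fingers and case_b below 0.05 N)) or ((distance of case_b from where it was at the start of the episode below 0.03 m and angle between case_b's own z axis and vertical below 0.1 rad and linear speed of case_b below 0.02 m/s and contact force between each of the arm, the fingers and case_b below 0.05 N) and (distance of case_c from where it was at the start of the episode below 0.03 m and angle between case_c's own z axis and vertical below 0.1 rad and linear speed of case_c below 0.02 m/s and contact force between each of the arm, the fingers and case_c below 0.05 N)) or ((distance of case_a from where it was at the start of the episode below 0.03 m and angle between case_a's own z axis and vertical below 0.1 rad and linear speed of case_a below 0.02 m/s and contact force between each of the arm, the fingers and case_a below 0.05 N) and (distance of case_c from where it was at the start of the episode below 0.03 m and angle between case_c's own z axis and vertical below 0.1 rad and linear speed of case_c below 0.02 m/s and contact force between each of the arm, the fingers and case_c below 0.05 N)))); the arm keeps its last pose, push and grip.
It fails at once if a bystander is moved more than 30 mm (distance of any of tube_rack, tip_box, jar, cap_pot, beaker, flask, marker from where it was at the start of the episode above 0.03 m).
It fails at once if a case is tipped more than 60 degrees from upright (angle between any of case_a, case_b, case_c's own z axis and vertical above 1.05 rad).
It fails at once if the reader is bumped (over 5 N, by arm, fingers or a case) (contact force between any of the arm, the fingers, case_a, case_b, case_c and reader above 5 N).
It also fails if it takes over 72 s, if anything falls off the work surface, if the arm or the gripper's body presses on something with over 40 N, if the wrist force passes 120 N, or if a joint passes its speed limit or range.

## Working session

There is one attempt and no reset: what is moved stays moved. The work goes in short steps, Python scripts to look and compute and a shell command to move; the robot and the scene stay as the last step left them, time stands still between calls to the robot, and variables do not carry over. Pictures are saved under pics/ and viewed, at most 10 in all, crops included, and the job is handed in when it is done.

```bash
ls; mkdir -p pics; python3 - <<'E'
from rig import env, optics
import cv2
for n in ("top","scene"):
    im=optics.get_image(n); cv2.imwrite(f"pics/{n}0.png",im[:,:,::-1]); 
    c=optics.calibration(n); print(n,c)
s=env.observe(); print(s)
E
```

```text
pics
top {'fov_y': 48.46164305811073, 'cx': 257.0916688690539, 'cy': 187.39316922532453, 'T': array([[-0.0207414 , -0.98510717,  0.17068587,  0.34029203],
       [-0.99973117,  0.01866627, -0.01375364, -0.00154724],
       [ 0.01036274, -0.17092526, -0.9852295 ,  1.52795094],
       [ 0.        ,  0.        ,  0.        ,  1.        ]])}
scene {'fov_y': 57.381950651505974, 'cx': 253.19463856394725, 'cy': 195.50910539977662, 'T': array([[ 0.80166337,  0.33791271, -0.49310328,  1.03984068],
       [ 0.5977423 , -0.46186779,  0.65527268, -0.62393716],
       [-0.00632355, -0.82005679, -0.57224721,  0.6559462 ],
       [ 0.        ,  0.        ,  0.        ,  1.        ]])}
{'time_s': 0.1, 'q': array([ 6.00862506e+01,  2.18367899e+01,  7.43785152e+01,  1.28485814e-03,
        8.38583481e+01, -1.23351020e+01]), 'qvel': array([-0.03162523, -0.03105383, -0.19509915, -0.00790836,  0.04417255,
       -0.0144479 ]), 'joint_efforts': array([ 3.35764307e-03, -4.49222267e+01, -2.31656313e+01, -2.02183796e-04,
        3.61390121e-03,  8.28823261e-06]), 'position': array([0.16596707, 0.52409147, 0.23078787]), 'tool_rot': array([[-9.53302460e-01,  3.02016530e-01, -6.60394040e-04],
       [ 3.02017107e-01,  9.53301867e-01, -1.10311373e-03],
       [ 2.96396291e-04, -1.25105133e-03, -9.99999174e-01]]), 'ft_force': array([-0.52967301, -0.58249466, -0.32721004]), 'wrist_torque': array([-0.03497896, -0.04698607, -0.04301617]), 'gripper_force': 0.0, 'grip_width': 0.08565796846142718}
```

View pics/top0.png

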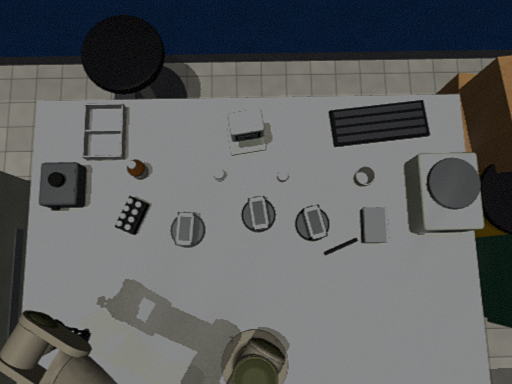

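View pics/scene0.png

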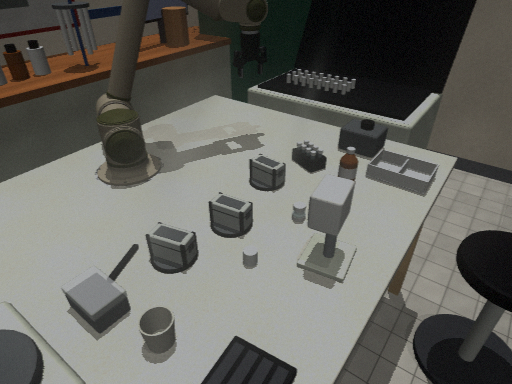

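The top view shows the three cases on their pads at about (186,229), (259,213) and (316,222). The reader is at (246,125), the jar at (219,174), the pot at (283,175), and the tip box at (374,225). I'll measure these now.

```bash
cat > h.py <<'E'
import numpy as np, cv2
from rig import env, optics
def ray(n,uv,z):
    c=optics.calibration(n); f=192/np.tan(np.radians(c['fov_y']/2)); T=c['T']
    d=T[:3,:3]@np.array([(uv[0]-c['cx'])/f,(uv[1]-c['cy'])/f,1]); o=T[:3,3]
    return o+d*(z-o[2])/d[2]
E
python3 - <<'E'
from h import *
im=cv2.imread('pics/top0.png'); g=cv2.cvtColor(im,cv2.COLOR_BGR2GRAY)
crop=cv2.resize(im[100:260,150:400],None,fx=3.2,fy=3.2,interpolation=cv2.INTER_CUBIC); cv2.imwrite('pics/crop.png',crop)
for (u,v) in [(186,229),(259,213),(316,222)]:
    m=np.zeros_like(g); cv2.circle(m,(u,v),20,255,-1)
    dark=((g<95)&(m>0)).astype(np.uint8)
    cs,_=cv2.findContours(dark,cv2.RETR_EXTERNAL,cv2.CHAIN_APPROX_NONE); c=max(cs,key=cv2.contourArea)
    hull=cv2.convexHull(c)
    e=cv2.fitEllipse(hull); print('pad',e,ray('top',e[0],0.008).round(4))
    inner=np.zeros_like(g); cv2.circle(inner,(u,v),17,255,-1)
    br=((g>105)&(inner>0)).astype(np.uint8)
    br=cv2.morphologyEx(br,cv2.MORPH_CLOSE,np.ones((3,3)))
    cs,_=cv2.findContours(br,cv2.RETR_EXTERNAL,cv2.CHAIN_APPROX_NONE); c=max(cs,key=cv2.contourArea)
    W=np.array([ray('top',p[0],0.078)[:2] for p in c],np.float32)*1000
    r=cv2.minAreaRect(W); print('case',r,len(c))
for n,uv,z in [('reader top front',(248,138),.17),('jar',(219,174),.05),('pot',(283,175),.04),('marker',(341,246),.01)]:
    print(n,ray('top',uv,z).round(3))
E
```

```text
pad ((187.39515686035156, 229.60435485839844), (34.00226593017578, 36.69343185424805), 23.226179122924805) [0.4563 0.2277 0.008 ]
case ((456.4053039550781, 239.82485961914062), (78.45236206054688, 106.63736724853516), 85.52482604980469) 122
pad ((257.9920349121094, 213.734375), (33.93149185180664, 36.85482406616211), 178.5849151611328) [ 0.5079 -0.024   0.008 ]
case ((504.6460266113281, -24.50255584716797), (108.68538665771484, 57.572998046875), 12.407822608947754) 85
pad ((312.5904541015625, 223.53466796875), (32.46836471557617, 35.822200775146484), 145.6298370361328) [ 0.469  -0.2181  0.008 ]
case ((471.2060546875, -233.36862182617188), (111.34107971191406, 87.82535552978516), 13.70365047454834) 91
reader top front [0.741 0.006 0.17 ]
jar [0.647 0.111 0.05 ]
pot [ 0.641 -0.115  0.04 ]
marker [ 0.387 -0.315  0.01 ]
```

View pics/crop.png

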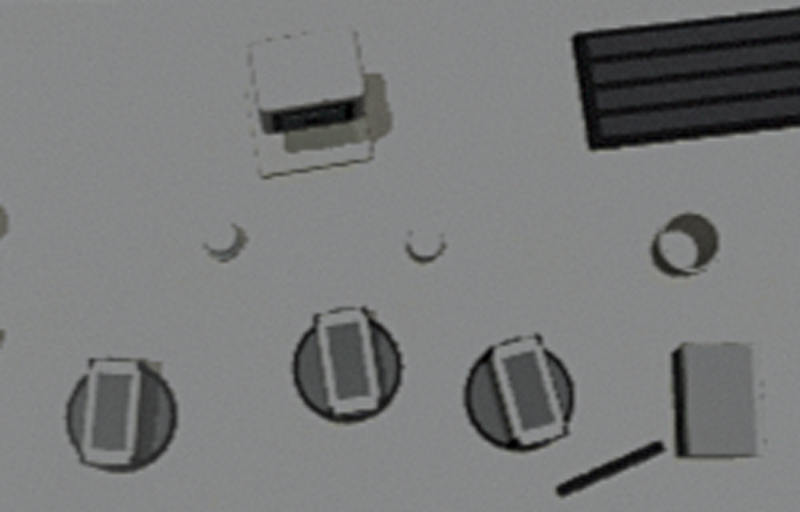

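```bash
python3 - <<'E'
from h import *
P=lambda x,y,z: ray('top',(149.66+x/3.2,99.66+y/3.2),z)
for n,cs,p in [('L',[(90,360),(140,361),(132,466),(81,460)],(121.5,415)),('M',[(316,315),(367,310),(379,406),(333,415)],(347.5,367)),('R',[(494,347),(540,336),(566,432),(521,444)],(520,396))]:
    W=np.array([P(x,y,.078)[:2] for x,y in cs]); d=(W[0]+W[1]-W[2]-W[3])/2; w=(W[0]+W[3]-W[1]-W[2])/2
    print(n,W.mean(0).round(4),'len',np.linalg.norm(d).round(3),'w',np.linalg.norm(w).round(3),'yaw',np.degrees(np.arctan2(d[1],d[0])).round(1),np.degrees(np.arctan2(-w[0],w[1])).round(1),'pad',P(*p,.008).round(4)[:2])
a,b=P(262,178,.014),P(372,158,.014); print('foot front',a,b)
print('rtop',[P(*q,.218).round(3)[:2] for q in [(250,44),(355,30),(364,96),(260,110)]])
print('yaw',np.degrees(np.arctan2(-(a-b)[0],(a-b)[1])))
c=optics.calibration('wrist');s=env.observe();R=s['tool_rot'];T=c['T'];print(R.T@T[:3,:3],R.T@(T[:3,3]-s['position']),c)
E
```

```text
L [0.4558 0.2277] len 0.108 w 0.054 yaw -4.3 -5.1 pad [0.4572 0.2269]
M [ 0.5043 -0.0253] len 0.106 w 0.052 yaw 7.2 7.1 pad [ 0.5057 -0.0249]
R [ 0.4703 -0.2178] len 0.106 w 0.05 yaw 12.9 13.0 pad [ 0.4695 -0.2166]
foot front [0.72317607 0.06805568 0.014     ] [ 0.74441898 -0.05790764  0.014     ]
rtop [array([0.81 , 0.069]), array([ 0.823, -0.036]), array([ 0.754, -0.044]), array([0.741, 0.06 ])]
yaw 9.57249651212009
[[ 6.09639104e-04 -9.65366547e-01 -2.60896642e-01]
 [ 9.99999764e-01  6.70862250e-04 -1.45609437e-04]
 [ 3.15592187e-04 -2.60896492e-01  9.65366729e-01]] [ 0.06670801 -0.00107117 -0.14160603] {'fov_y': 65.70646984690485, 'cx': 251.20073699979733, 'cy': 189.89050142835595, 'T': array([[ 0.30143508,  0.92066121,  0.24803191,  0.10214417],
       [ 0.95348542, -0.29062988, -0.07999897,  0.5433735 ],
       [-0.00156646,  0.26060931, -0.96544308,  0.3724149 ],
       [ 0.        ,  0.        ,  0.        ,  1.        ]])}
```

The two yaw estimates per case agree: about −4.7° left, 7.1° middle and 13° right. The reader's yaw is about 8°, which puts the reading point near (0.626, −0.010, 0.17). Next I'll plan the approach.

```bash
cat >> h.py <<'E'
def to(x,y,z,yaw):
    """roll (5 deg units) to align closing axis with case y, then shift (40 mm units) in the rolled tool frame"""
    s=env.observe(); R=s['tool_rot']; a=np.degrees(np.arctan2(R[1,1],R[0,1]))
    t=-((yaw+90-a+90)%180-90)
    c,n=np.cos(np.radians(t)),np.sin(np.radians(t)); R2=R@np.array([[c,-n,0],[n,c,0],[0,0,1]])
    print('roll',round(t/5,2),'shift',(R2.T@(np.array([x,y,z])-s['position'])/0.04).round(2),'z tilt',R[:,2].round(3))
def ft(n=6):
    # case-frame read-out: mean force/torque in tool axes
    s=env.observe(); R=s['tool_rot']
    print('t',s['time_s'],'pos',s['position'].round(4),'F',(R.T@s['ft_force']).round(2),'M',(R.T@s['wrist_torque']).round(3),'w',round(s['grip_width'],4),'g',s['gripper_force'])
E
python3 -c "
from h import *
to(.456,.2275,.16,-4.7)"
```

```text
roll -2.58 shift [-7.84 -6.79  1.77] z tilt [-0.001 -0.001 -1.   ]
```

```bash
python3 -m jog '[{"linear":[0,0,0],"roll":-0.86},{"linear":[0,0,0],"roll":-0.86},{"linear":[0,0,0],"roll":-0.86},{"linear":[-0.7,-0.6,0],"roll":0},{"linear":[-0.7,-0.6,0],"roll":0},{"linear":[-0.7,-0.6,0],"roll":0},{"linear":[-0.7,-0.6,0],"roll":0},{"linear":[-0.7,-0.6,0],"roll":0},{"linear":[-0.7,-0.6,0],"roll":0},{"linear":[-0.7,-0.6,0],"roll":0},{"linear":[-0.7,-0.6,0],"roll":0},{"linear":[-0.7,-0.6,0],"roll":0}]' 1 80
python3 -m jog '[{"linear":[-0.7,-0.6,0.4],"roll":0},{"linear":[-0.6,-0.5,0.5],"roll":0},{"linear":[-0.24,-0.29,0.5],"roll":0},{"linear":[0,0,0.3],"roll":0},{"linear":[0,0,0],"roll":0},{"linear":[0,0,0],"roll":0},{"linear":[0,0,0],"roll":0}]'
python3 - <<'E'
from h import *
cv2.imwrite('pics/w1.png',optics.get_image('wrist')[:,:,::-1]); ft()
to(.456,.2275,.03,-4.7)
E
```

```text
time_s: 1.1
position: [0.4005, 0.2869, 0.2312]
tool_rot: [[-0.997, 0.082, -0.0], [0.082, 0.997, -0.0], [0.0, -0.0, -1.0]]
ft_force: [1.2, 1.5, 0.0]
grip_width: 0.0855
gripper_force: 0.0
time_s: 1.68
position: [0.4566, 0.2285, 0.1642]
tool_rot: [[-0.997, 0.081, 0.001], [0.081, 0.997, 0.0], [-0.001, 0.0, -1.0]]
ft_force: [0.2, -0.5, 0.3]
grip_width: 0.0856
gripper_force: 0.0
t 1.7333 pos [0.4566 0.2286 0.1643] F [ 0.26 -0.28 -1.1 ] M [ 0.018 -0.043  0.001] w 0.0852 g 0.0
roll 0.02 shift [ 0.02 -0.03  3.36] z tilt [ 0.002  0.    -1.   ]
```

View pics/w1.png

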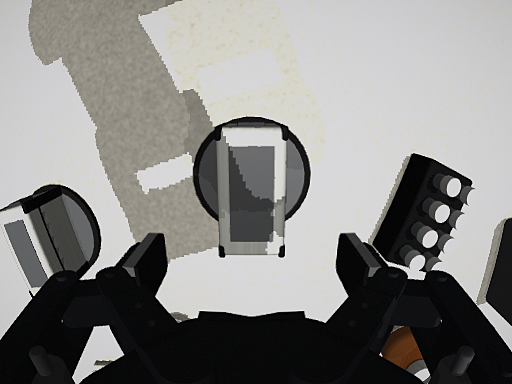

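The wrist view shows the left case upright in the picture and centred at u≈252, midway between the fingers at 150 and 355. The yaw matches, so I'll go down and grip.

```bash
python3 -m jog '[{"linear":[0,0,0.5],"roll":0},{"linear":[0,0,0.6],"roll":0},{"linear":[0,0,0.6],"roll":0},{"linear":[0,0,0.6],"roll":0},{"linear":[0,0,0.5],"roll":0},{"linear":[0,0,0.3],"roll":0},{"linear":[0,0,0.2],"roll":0},{"linear":[0,0,0.05],"roll":0},{"linear":[0,0,0],"roll":0},{"linear":[0,0,0],"roll":0}]' 1 80
python3 -m jog '[{"linear":[0,0,0],"roll":0},{"linear":[0,0,0],"roll":0},{"linear":[0,0,0],"roll":0},{"linear":[0,0,0],"roll":0},{"linear":[0,0,0],"roll":0},{"linear":[0,0,0],"roll":0},{"linear":[0,0,0],"roll":0},{"linear":[0,0,0],"roll":0},{"linear":[0,0,0],"roll":0}]' -1 80
python3 -c "
from h import *
ft()"
```

```text
time_s: 2.57
position: [0.457, 0.2284, 0.0303]
tool_rot: [[-0.997, 0.081, 0.002], [0.081, 0.997, 0.0], [-0.002, 0.001, -1.0]]
ft_force: [-0.6, -0.7, 0.2]
grip_width: 0.0855
gripper_force: 0.0
time_s: 3.32
position: [0.4569, 0.2282, 0.0302]
tool_rot: [[-0.997, 0.082, 0.002], [0.082, 0.997, 0.0], [-0.002, 0.001, -1.0]]
ft_force: [-0.9, 0.7, 5.9]
grip_width: 0.055
gripper_force: 85.6
t 3.3167 pos [0.4569 0.2282 0.0302] F [ 0.9   0.65 -5.86] M [0.027 0.223 0.024] w 0.055 g 85.56629061698914
```

```bash
cat >> h.py <<'E'
def rest(k=4):
    A=[]
    for i in range(k):
        if i: optics.get_image('wrist')     # a fresh reading 0.05 s later
        s=env.observe(); R=s['tool_rot']; A.append(np.r_[R.T@s['ft_force'],R.T@s['wrist_torque']])
    print('REST t',round(s['time_s'],2),'pos',s['position'].round(3),'F,M',np.mean(A,0).round(3),'std',np.std(A,0).round(3)[[2,4]],'w',round(s['grip_width'],4))
E
R='python3 -c "from h import *;rest()"'
python3 -m jog '[{"linear":[0,0,-0.2],"roll":0},{"linear":[0,0,-0.4],"roll":0},{"linear":[0,0,-0.4],"roll":0},{"linear":[0,0,-0.4],"roll":0},{"linear":[0,0,-0.2],"roll":0},{"linear":[0,0,0],"roll":0},{"linear":[0,0,0],"roll":0},{"linear":[0,0,0],"roll":0}]' >/dev/null; eval $R
python3 -m jog '[{"linear":[0.7,0,0],"roll":0},{"linear":[0.7,0,0],"roll":0},{"linear":[0,0,0],"roll":0},{"linear":[0,0,0],"roll":0},{"linear":[0,0,0],"roll":0},{"linear":[0,0,0],"roll":0}]' >/dev/null; eval $R
python3 -m jog '[{"linear":[-0.7,0,0],"roll":0},{"linear":[-0.7,0,0],"roll":0},{"linear":[0,0,0],"roll":0},{"linear":[0,0,0],"roll":0},{"linear":[0,0,0],"roll":0},{"linear":[0,0,0],"roll":0}]'>/dev/null; eval $R
python3 -m jog '[{"linear":[0.7,0,0],"roll":0},{"linear":[0.7,0,0],"roll":0},{"linear":[0,0,0],"roll":0},{"linear":[0,0,0],"roll":0},{"linear":[0,0,0],"roll":0},{"linear":[0,0,0],"roll":0}]' >/dev/null; eval $R
python3 -m jog '[{"linear":[-0.7,0,0],"roll":0},{"linear":[-0.7,0,0],"roll":0},{"linear":[0,0,0],"roll":0},{"linear":[0,0,0],"roll":0},{"linear":[0,0,0],"roll":0},{"linear":[0,0,0],"roll":0}]' ; eval $R
```

```text
REST t 4.13 pos [0.456 0.228 0.092] F,M [-0.106  0.181  6.085  0.028  0.026  0.02 ] std [0.518 0.024] w 0.0551
REST t 4.78 pos [0.401 0.233 0.093] F,M [ 2.07e-01  1.94e-01  5.33e+00  8.00e-03 -4.00e-03  2.00e-02] std [0.397 0.015] w 0.0552
REST t 5.43 pos [0.456 0.228 0.093] F,M [ 2.240e-01 -6.100e-02  5.568e+00 -1.000e-02  2.000e-03 -2.000e-03] std [0.784 0.021] w 0.0551
REST t 6.08 pos [0.401 0.233 0.093] F,M [-3.260e-01 -2.160e-01  5.288e+00  3.000e-03 -1.900e-02  3.000e-03] std [0.077 0.015] w 0.0549
time_s: 6.58
position: [0.4557, 0.228, 0.0931]
tool_rot: [[-0.997, 0.081, -0.001], [0.081, 0.997, -0.0], [0.001, -0.0, -1.0]]
ft_force: [0.4, -0.1, -5.6]
grip_width: 0.0555
gripper_force: 86.0
REST t 6.73 pos [0.456 0.228 0.093] F,M [ 2.800e-02  1.950e-01  5.828e+00 -9.000e-03  3.000e-03  1.200e-02] std [0.614 0.043] w 0.0552
```

The left case is silent: the rest torque moves by about 0.02 N·m, where a loose core would give about 0.13. I'll set it down and go on to the middle one.

```bash
python3 -m jog '[{"linear":[0,0,0.2],"roll":0},{"linear":[0,0,0.4],"roll":0},{"linear":[0,0,0.4],"roll":0},{"linear":[0,0,0.3],"roll":0},{"linear":[0,0,0.15],"roll":0},{"linear":[0,0,0.08],"roll":0},{"linear":[0,0,0.05],"roll":0},{"linear":[0,0,0],"roll":0},{"linear":[0,0,0],"roll":0}]'
python3 -m jog '[{"linear":[0,0,0],"roll":0},{"linear":[0,0,0],"roll":0},{"linear":[0,0,0],"roll":0},{"linear":[0,0,0],"roll":0},{"linear":[0,0,0],"roll":0},{"linear":[0,0,0],"roll":0},{"linear":[0,0,0],"roll":0}]' 1
python3 -m jog '[{"linear":[0,0,-0.3],"roll":0},{"linear":[0,0,-0.6],"roll":0},{"linear":[0,0,-0.8],"roll":0},{"linear":[0,0,-0.8],"roll":0},{"linear":[0,0,-0.7],"roll":0},{"linear":[0,0,-0.3],"roll":0},{"linear":[0,0,0],"roll":0},{"linear":[0,0,0],"roll":0}]'
python3 - <<'E'
from h import *
to(.505,-.025,.165,7.1)
cv2.imwrite('pics/w2.png',optics.get_image('wrist')[:,:,::-1])
E
```

```text
time_s: 7.48
position: [0.4569, 0.2281, 0.0306]
tool_rot: [[-0.997, 0.081, 0.001], [0.081, 0.997, 0.0], [-0.001, 0.0, -1.0]]
ft_force: [0.3, -0.1, -5.4]
grip_width: 0.055
gripper_force: 86.3
time_s: 8.07
position: [0.4566, 0.2281, 0.0302]
tool_rot: [[-0.997, 0.082, 0.0], [0.082, 0.997, 0.0], [-0.0, 0.0, -1.0]]
ft_force: [-0.2, 0.6, -0.6]
grip_width: 0.0855
gripper_force: 0.0
time_s: 8.73
position: [0.4564, 0.228, 0.1699]
tool_rot: [[-0.997, 0.082, 0.0], [0.082, 0.997, 0.0], [-0.0, 0.0, -1.0]]
ft_force: [-0.7, -0.5, -0.5]
grip_width: 0.0853
gripper_force: 0.0
roll -2.36 shift [-0.42 -6.43  0.12] z tilt [ 0.  0. -1.]
```

View pics/w2.png

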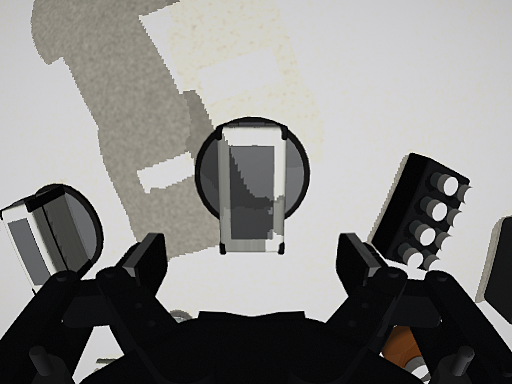

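The left case is back centred on its pad, unchanged at u≈252. Moving to the middle case.

```bash
python3 -m jog '[{"linear":[0,0,0],"roll":-0.79},{"linear":[0,0,0],"roll":-0.79},{"linear":[0,0,0],"roll":-0.78},{"linear":[-0.05,-0.6,0],"roll":0},{"linear":[-0.05,-0.8,0],"roll":0},{"linear":[-0.05,-0.8,0],"roll":0},{"linear":[-0.05,-0.8,0],"roll":0},{"linear":[-0.05,-0.8,0],"roll":0},{"linear":[-0.05,-0.8,0],"roll":0},{"linear":[-0.05,-0.8,0.05],"roll":0},{"linear":[-0.05,-0.7,0.07],"roll":0},{"linear":[-0.02,-0.33,0],"roll":0}]' > /dev/null
python3 -m jog '[{"linear":[0,0,0],"roll":0},{"linear":[0,0,0],"roll":0},{"linear":[0,0,0],"roll":0}]'
python3 - <<'E'
from h import *
cv2.imwrite('pics/w3.png',optics.get_image('wrist')[:,:,::-1])
to(.505,-.025,.03,7.1)
E
```

```text
time_s: 10.03
position: [0.5046, -0.024, 0.1648]
tool_rot: [[-0.992, -0.125, -0.001], [-0.125, 0.992, 0.001], [0.001, 0.001, -1.0]]
ft_force: [-0.1, 0.3, 0.1]
grip_width: 0.0855
gripper_force: 0.0
roll 0.02 shift [-0.01 -0.03  3.38] z tilt [-0.001  0.001 -1.   ]
```

View pics/w3.png

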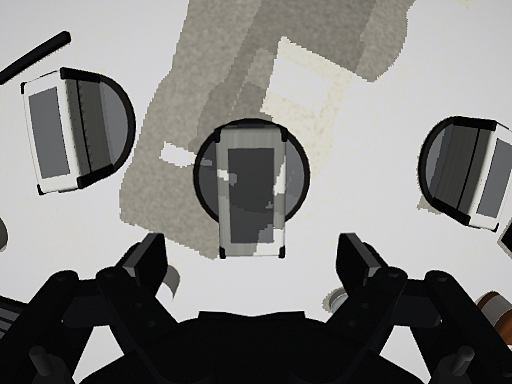

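The middle case is centred at u≈252 between the fingers and aligned with them. I'll grip it, lift and shake.

```bash
R='python3 -c "from h import *;rest()"'
python3 -m jog '[{"linear":[0,0,0.5],"roll":0},{"linear":[0,0,0.6],"roll":0},{"linear":[0,0,0.6],"roll":0},{"linear":[0,0,0.6],"roll":0},{"linear":[0,0,0.5],"roll":0},{"linear":[0,0,0.3],"roll":0},{"linear":[0,0,0.2],"roll":0},{"linear":[0,0,0.08],"roll":0},{"linear":[0,0,0],"roll":0},{"linear":[0,0,0],"roll":0}]' 1 80
python3 -m jog '[{"linear":[0,0,0],"roll":0},{"linear":[0,0,0],"roll":0},{"linear":[0,0,0],"roll":0},{"linear":[0,0,0],"roll":0},{"linear":[0,0,0],"roll":0},{"linear":[0,0,0],"roll":0},{"linear":[0,0,0],"roll":0},{"linear":[0,0,0],"roll":0},{"linear":[0,0,0],"roll":0}]' -1 80
python3 -m jog '[{"linear":[0,0,-0.2],"roll":0},{"linear":[0,0,-0.4],"roll":0},{"linear":[0,0,-0.4],"roll":0},{"linear":[0,0,-0.4],"roll":0},{"linear":[0,0,-0.2],"roll":0},{"linear":[0,0,0],"roll":0},{"linear":[0,0,0],"roll":0},{"linear":[0,0,0],"roll":0}]' >/dev/null; eval $R
python3 -m jog '[{"linear":[0.7,0,0],"roll":0},{"linear":[0.7,0,0],"roll":0},{"linear":[0,0,0],"roll":0},{"linear":[0,0,0],"roll":0},{"linear":[0,0,0],"roll":0},{"linear":[0,0,0],"roll":0}]' >/dev/null; eval $R
python3 -m jog '[{"linear":[-0.7,0,0],"roll":0},{"linear":[-0.7,0,0],"roll":0},{"linear":[0,0,0],"roll":0},{"linear":[0,0,0],"roll":0},{"linear":[0,0,0],"roll":0},{"linear":[0,0,0],"roll":0}]'>/dev/null; eval $R
python3 -m jog '[{"linear":[0.7,0,0],"roll":0},{"linear":[0.7,0,0],"roll":0},{"linear":[0,0,0],"roll":0},{"linear":[0,0,0],"roll":0},{"linear":[0,0,0],"roll":0},{"linear":[0,0,0],"roll":0}]' >/dev/null; eval $R
python3 -m jog '[{"linear":[-0.7,0,0],"roll":0},{"linear":[-0.7,0,0],"roll":0},{"linear":[0,0,0],"roll":0},{"linear":[0,0,0],"roll":0},{"linear":[0,0,0],"roll":0},{"linear":[0,0,0],"roll":0}]' ; eval $R
```

```text
time_s: 10.92
position: [0.5054, -0.0248, 0.0308]
tool_rot: [[-0.992, -0.125, 0.001], [-0.125, 0.992, -0.0], [-0.001, -0.0, -1.0]]
ft_force: [-0.3, 0.1, 0.2]
grip_width: 0.0851
gripper_force: 0.0
time_s: 11.67
position: [0.5055, -0.0252, 0.0311]
tool_rot: [[-0.992, -0.124, 0.002], [-0.124, 0.992, -0.0], [-0.002, -0.001, -1.0]]
ft_force: [-1.0, 0.4, 7.1]
grip_width: 0.0555
gripper_force: 86.0
REST t 12.48 pos [ 0.505 -0.025  0.093] F,M [-1.590e-01  2.210e-01  5.489e+00 -8.000e-03  5.600e-02 -5.000e-03] std [0.738 0.033] w 0.0553
REST t 13.13 pos [ 0.45  -0.032  0.094] F,M [-0.378  0.207  5.452 -0.011 -0.023 -0.017] std [0.529 0.018] w 0.0552
REST t 13.78 pos [ 0.505 -0.025  0.094] F,M [ 1.990e-01  2.770e-01  5.668e+00  2.000e-03  5.500e-02 -8.000e-03] std [0.301 0.019] w 0.0552
REST t 14.43 pos [ 0.45  -0.032  0.094] F,M [ 0.234  0.288  5.551  0.026 -0.037  0.   ] std [0.767 0.028] w 0.0549
time_s: 14.93
position: [0.5042, -0.025, 0.0939]
tool_rot: [[-0.992, -0.124, -0.001], [-0.124, 0.992, 0.0], [0.001, 0.0, -1.0]]
ft_force: [0.4, -0.4, -5.8]
grip_width: 0.0551
gripper_force: 88.2
REST t 15.08 pos [ 0.505 -0.025  0.094] F,M [-0.254 -0.196  5.468  0.025  0.036 -0.01 ] std [0.319 0.035] w 0.055
```

The middle case's torque alternates between about +0.05 and −0.03 N·m with each stop, so it is probably the rattler. I'll set it down and check the right one.

```bash
python3 -m jog '[{"linear":[0,0,0.2],"roll":0},{"linear":[0,0,0.4],"roll":0},{"linear":[0,0,0.4],"roll":0},{"linear":[0,0,0.3],"roll":0},{"linear":[0,0,0.15],"roll":0},{"linear":[0,0,0.08],"roll":0},{"linear":[0,0,0.05],"roll":0},{"linear":[0,0,0],"roll":0},{"linear":[0,0,0],"roll":0}]'
python3 -m jog '[{"linear":[0,0,0],"roll":0},{"linear":[0,0,0],"roll":0},{"linear":[0,0,0],"roll":0},{"linear":[0,0,0],"roll":0},{"linear":[0,0,0],"roll":0},{"linear":[0,0,0],"roll":0},{"linear":[0,0,0],"roll":0}]' 1
python3 -m jog '[{"linear":[0,0,-0.3],"roll":0},{"linear":[0,0,-0.6],"roll":0},{"linear":[0,0,-0.8],"roll":0},{"linear":[0,0,-0.8],"roll":0},{"linear":[0,0,-0.7],"roll":0},{"linear":[0,0,-0.3],"roll":0},{"linear":[0,0,0],"roll":0},{"linear":[0,0,0],"roll":0}]'
python3 - <<'E'
from h import *
to(.470,-.2175,.165,13)
E
```

```text
time_s: 15.83
position: [0.5055, -0.0252, 0.0314]
tool_rot: [[-0.992, -0.124, 0.001], [-0.124, 0.992, -0.0], [-0.001, -0.001, -1.0]]
ft_force: [0.1, -0.1, -5.5]
grip_width: 0.055
gripper_force: 88.5
time_s: 16.42
position: [0.5051, -0.0251, 0.031]
tool_rot: [[-0.992, -0.124, 0.0], [-0.124, 0.992, -0.0], [-0.0, -0.0, -1.0]]
ft_force: [-0.4, 0.3, -0.3]
grip_width: 0.0852
gripper_force: 0.0
time_s: 17.08
position: [0.5049, -0.0251, 0.1707]
tool_rot: [[-0.992, -0.124, 0.0], [-0.124, 0.992, -0.0], [-0.0, -0.0, -1.0]]
ft_force: [-0.0, 0.2, -0.2]
grip_width: 0.0855
gripper_force: 0.0
roll -1.18 shift [ 1.93 -4.49  0.14] z tilt [ 0. -0. -1.]
```

```bash
python3 -m jog '[{"linear":[0,0,0],"roll":-0.59},{"linear":[0,0,0],"roll":-0.59},{"linear":[0.25,-0.55,0],"roll":0},{"linear":[0.3,-0.7,0],"roll":0},{"linear":[0.3,-0.7,0],"roll":0},{"linear":[0.3,-0.7,0],"roll":0},{"linear":[0.3,-0.7,0],"roll":0},{"linear":[0.3,-0.7,0.1],"roll":0},{"linear":[0.18,-0.44,0.04],"roll":0},{"linear":[0,0,0],"roll":0},{"linear":[0,0,0],"roll":0},{"linear":[0,0,0],"roll":0}]'
python3 - <<'E'
from h import *
cv2.imwrite('pics/w4.png',optics.get_image('wrist')[:,:,::-1])
to(.470,-.2175,.03,13)
E
```

```text
time_s: 18.08
position: [0.47, -0.2166, 0.1643]
tool_rot: [[-0.974, -0.225, -0.002], [-0.225, 0.974, 0.002], [0.001, 0.002, -1.0]]
ft_force: [-0.1, -0.3, 0.2]
grip_width: 0.0852
gripper_force: 0.0
roll 0.01 shift [ 0.01 -0.03  3.37] z tilt [-0.001  0.001 -1.   ]
```

View pics/w4.png

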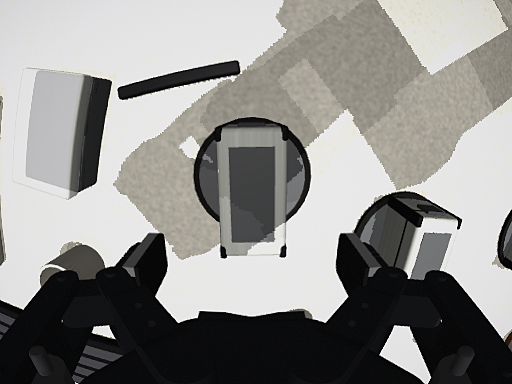

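The right case is centred at u≈252 and aligned, and the beaker and tip box are well clear of the fingers. Grip, lift and shake.

```bash
R='python3 -c "from h import *;rest()"'
python3 -m jog '[{"linear":[0,0,0.5],"roll":0},{"linear":[0,0,0.6],"roll":0},{"linear":[0,0,0.6],"roll":0},{"linear":[0,0,0.6],"roll":0},{"linear":[0,0,0.5],"roll":0},{"linear":[0,0,0.3],"roll":0},{"linear":[0,0,0.2],"roll":0},{"linear":[0,0,0.07],"roll":0},{"linear":[0,0,0],"roll":0},{"linear":[0,0,0],"roll":0}]' 1 80
python3 -m jog '[{"linear":[0,0,0],"roll":0},{"linear":[0,0,0],"roll":0},{"linear":[0,0,0],"roll":0},{"linear":[0,0,0],"roll":0},{"linear":[0,0,0],"roll":0},{"linear":[0,0,0],"roll":0},{"linear":[0,0,0],"roll":0},{"linear":[0,0,0],"roll":0},{"linear":[0,0,0],"roll":0}]' -1 80
python3 -m jog '[{"linear":[0,0,-0.2],"roll":0},{"linear":[0,0,-0.4],"roll":0},{"linear":[0,0,-0.4],"roll":0},{"linear":[0,0,-0.4],"roll":0},{"linear":[0,0,-0.2],"roll":0},{"linear":[0,0,0],"roll":0},{"linear":[0,0,0],"roll":0},{"linear":[0,0,0],"roll":0}]' >/dev/null; eval $R
python3 -m jog '[{"linear":[0.7,0,0],"roll":0},{"linear":[0.7,0,0],"roll":0},{"linear":[0,0,0],"roll":0},{"linear":[0,0,0],"roll":0},{"linear":[0,0,0],"roll":0},{"linear":[0,0,0],"roll":0}]' >/dev/null; eval $R
python3 -m jog '[{"linear":[-0.7,0,0],"roll":0},{"linear":[-0.7,0,0],"roll":0},{"linear":[0,0,0],"roll":0},{"linear":[0,0,0],"roll":0},{"linear":[0,0,0],"roll":0},{"linear":[0,0,0],"roll":0}]'>/dev/null; eval $R
python3 -m jog '[{"linear":[0.7,0,0],"roll":0},{"linear":[0.7,0,0],"roll":0},{"linear":[0,0,0],"roll":0},{"linear":[0,0,0],"roll":0},{"linear":[0,0,0],"roll":0},{"linear":[0,0,0],"roll":0}]' >/dev/null; eval $R
python3 -m jog '[{"linear":[-0.7,0,0],"roll":0},{"linear":[-0.7,0,0],"roll":0},{"linear":[0,0,0],"roll":0},{"linear":[0,0,0],"roll":0},{"linear":[0,0,0],"roll":0},{"linear":[0,0,0],"roll":0}]' ; eval $R
```

```text
time_s: 18.97
position: [0.4707, -0.2174, 0.0312]
tool_rot: [[-0.974, -0.226, 0.001], [-0.226, 0.974, -0.001], [-0.001, -0.001, -1.0]]
ft_force: [-0.3, -0.2, -0.3]
grip_width: 0.0856
gripper_force: 0.0
time_s: 19.72
position: [0.4705, -0.2175, 0.0314]
tool_rot: [[-0.974, -0.225, 0.001], [-0.225, 0.974, -0.0], [-0.001, -0.001, -1.0]]
ft_force: [-0.2, 1.9, 6.2]
grip_width: 0.0556
gripper_force: 85.5
REST t 20.53 pos [ 0.47  -0.217  0.094] F,M [ 8.00e-02 -1.89e-01  5.49e+00  2.10e-02  4.00e-03  2.80e-02] std [0.168 0.019] w 0.0554
REST t 21.18 pos [ 0.416 -0.23   0.094] F,M [-0.149 -0.158  5.172 -0.032  0.009  0.019] std [0.22  0.033] w 0.0555
REST t 21.83 pos [ 0.47  -0.218  0.095] F,M [ 1.150e-01 -2.030e-01  5.345e+00 -2.000e-03  2.500e-02  5.000e-03] std [0.209 0.016] w 0.0552
REST t 22.48 pos [ 0.416 -0.23   0.094] F,M [ 0.048 -0.191  5.305 -0.013  0.02  -0.03 ] std [0.558 0.031] w 0.0551
time_s: 22.98
position: [0.4697, -0.2174, 0.0943]
tool_rot: [[-0.974, -0.225, -0.001], [-0.225, 0.974, 0.0], [0.001, 0.001, -1.0]]
ft_force: [0.2, -0.3, -5.4]
grip_width: 0.0552
gripper_force: 85.9
REST t 23.13 pos [ 0.47  -0.218  0.095] F,M [ 0.503 -0.423  5.303 -0.02   0.013  0.02 ] std [0.534 0.044] w 0.0551
```

The right case is silent, so the rattler is the middle one. I'll set the right case down and go back.

```bash
python3 -m jog '[{"linear":[0,0,0.2],"roll":0},{"linear":[0,0,0.4],"roll":0},{"linear":[0,0,0.4],"roll":0},{"linear":[0,0,0.3],"roll":0},{"linear":[0,0,0.15],"roll":0},{"linear":[0,0,0.08],"roll":0},{"linear":[0,0,0.05],"roll":0},{"linear":[0,0,0],"roll":0},{"linear":[0,0,0],"roll":0}]'
python3 -m jog '[{"linear":[0,0,0],"roll":0},{"linear":[0,0,0],"roll":0},{"linear":[0,0,0],"roll":0},{"linear":[0,0,0],"roll":0},{"linear":[0,0,0],"roll":0},{"linear":[0,0,0],"roll":0},{"linear":[0,0,0],"roll":0}]' 1
python3 -m jog '[{"linear":[0,0,-0.3],"roll":0},{"linear":[0,0,-0.6],"roll":0},{"linear":[0,0,-0.8],"roll":0},{"linear":[0,0,-0.8],"roll":0},{"linear":[0,0,-0.7],"roll":0},{"linear":[0,0,-0.3],"roll":0},{"linear":[0,0,0],"roll":0},{"linear":[0,0,0],"roll":0}]'
python3 - <<'E'
from h import *
to(.505,-.025,.165,7.1)
E
```

```text
time_s: 23.88
position: [0.4706, -0.2177, 0.0318]
tool_rot: [[-0.974, -0.225, 0.001], [-0.225, 0.974, -0.001], [-0.001, -0.001, -1.0]]
ft_force: [-0.5, 0.4, -5.2]
grip_width: 0.0551
gripper_force: 86.3
time_s: 24.47
position: [0.4704, -0.2175, 0.0314]
tool_rot: [[-0.974, -0.225, 0.0], [-0.225, 0.974, -0.0], [-0.0, -0.0, -1.0]]
ft_force: [-0.6, -0.2, 0.5]
grip_width: 0.0847
gripper_force: 0.0
time_s: 25.13
position: [0.4702, -0.2174, 0.1712]
tool_rot: [[-0.974, -0.225, 0.0], [-0.225, 0.974, -0.0], [-0.0, -0.0, -1.0]]
ft_force: [-0.5, 0.5, -0.0]
grip_width: 0.0854
gripper_force: 0.0
roll 1.18 shift [-1.46  4.67  0.15] z tilt [ 0. -0. -1.]
```

```bash
R='python3 -c "from h import *;rest(6)"'
python3 -m jog '[{"linear":[0,0,0],"roll":0.59},{"linear":[0,0,0],"roll":0.59},{"linear":[-0.2,0.6,0],"roll":0},{"linear":[-0.22,0.7,0],"roll":0},{"linear":[-0.22,0.7,0],"roll":0},{"linear":[-0.22,0.7,0],"roll":0},{"linear":[-0.22,0.7,0],"roll":0},{"linear":[-0.22,0.7,0.1],"roll":0},{"linear":[-0.16,0.57,0.05],"roll":0},{"linear":[0,0,0],"roll":0},{"linear":[0,0,0],"roll":0},{"linear":[0,0,0],"roll":0}]'
python3 -c "
from h import *
to(.505,-.025,.03,7.1)
cv2.imwrite('pics/w5.png',optics.get_image('wrist')[:,:,::-1])"
```

```text
time_s: 26.13
position: [0.5047, -0.0252, 0.1643]
tool_rot: [[-0.992, -0.124, -0.002], [-0.124, 0.992, 0.0], [0.002, 0.001, -1.0]]
ft_force: [-0.3, -0.7, -0.1]
grip_width: 0.0851
gripper_force: 0.0
roll 0.0 shift [-0.01  0.    3.36] z tilt [-0.002  0.    -1.   ]
```

View pics/w5.png

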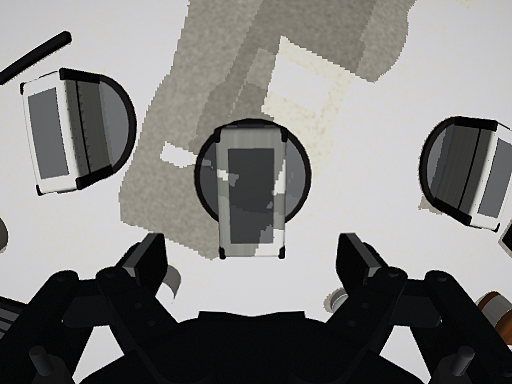

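The middle case is again centred at u≈252, with the right case (70,130) and left case (470,170) standing on their pads. I'll grip it and repeat the shake once to confirm.

```bash
R='python3 -c "from h import *;rest(7)"'
python3 -m jog '[{"linear":[0,0,0.5],"roll":0},{"linear":[0,0,0.6],"roll":0},{"linear":[0,0,0.6],"roll":0},{"linear":[0,0,0.6],"roll":0},{"linear":[0,0,0.5],"roll":0},{"linear":[0,0,0.3],"roll":0},{"linear":[0,0,0.2],"roll":0},{"linear":[0,0,0.06],"roll":0},{"linear":[0,0,0],"roll":0},{"linear":[0,0,0],"roll":0}]' 1 80 >/dev/null
python3 -m jog '[{"linear":[0,0,0],"roll":0},{"linear":[0,0,0],"roll":0},{"linear":[0,0,0],"roll":0},{"linear":[0,0,0],"roll":0},{"linear":[0,0,0],"roll":0},{"linear":[0,0,0],"roll":0},{"linear":[0,0,0],"roll":0},{"linear":[0,0,0],"roll":0},{"linear":[0,0,0],"roll":0}]' -1 80
python3 -m jog '[{"linear":[0,0,-0.2],"roll":0},{"linear":[0,0,-0.4],"roll":0},{"linear":[0,0,-0.4],"roll":0},{"linear":[0,0,-0.4],"roll":0},{"linear":[0,0,-0.2],"roll":0},{"linear":[0,0,0],"roll":0},{"linear":[0,0,0],"roll":0},{"linear":[0,0,0],"roll":0}]' >/dev/null; eval $R
python3 -m jog '[{"linear":[0.8,0,0],"roll":0},{"linear":[0.8,0,0],"roll":0},{"linear":[0,0,0],"roll":0},{"linear":[0,0,0],"roll":0},{"linear":[0,0,0],"roll":0},{"linear":[0,0,0],"roll":0}]' >/dev/null; eval $R
python3 -m jog '[{"linear":[-0.8,0,0],"roll":0},{"linear":[-0.8,0,0],"roll":0},{"linear":[0,0,0],"roll":0},{"linear":[0,0,0],"roll":0},{"linear":[0,0,0],"roll":0},{"linear":[0,0,0],"roll":0}]'>/dev/null; eval $R
python3 -m jog '[{"linear":[0.8,0,0],"roll":0},{"linear":[0.8,0,0],"roll":0},{"linear":[0,0,0],"roll":0},{"linear":[0,0,0],"roll":0},{"linear":[0,0,0],"roll":0},{"linear":[0,0,0],"roll":0}]'>/dev/null; eval $R
python3 -c "
from h import *
to(.626,-.010,.157,7.1)"
```

```text
time_s: 27.77
position: [0.5055, -0.0251, 0.0318]
tool_rot: [[-0.992, -0.124, 0.002], [-0.124, 0.992, -0.001], [-0.001, -0.001, -1.0]]
ft_force: [-0.8, -0.9, 6.0]
grip_width: 0.0552
gripper_force: 85.6
REST t 28.73 pos [ 0.505 -0.025  0.095] F,M [ 0.167 -0.185  5.816  0.018  0.019 -0.025] std [0.418 0.034] w 0.0548
REST t 29.53 pos [ 0.442 -0.033  0.095] F,M [ 1.920e-01 -1.190e-01  5.826e+00  5.000e-03 -2.100e-02 -2.000e-03] std [0.58  0.019] w 0.0551
REST t 30.33 pos [ 0.505 -0.025  0.095] F,M [ 2.110e-01  7.000e-02  5.614e+00  3.000e-03  1.900e-02 -1.000e-02] std [0.519 0.022] w 0.055
REST t 31.13 pos [ 0.442 -0.033  0.095] F,M [6.700e-02 1.320e-01 5.656e+00 1.200e-02 1.500e-02 4.000e-03] std [0.825 0.026] w 0.0553
roll 0.01 shift [-4.64 -0.   -1.55] z tilt [-0.  0. -1.]
```

This repeat is weaker, since hard stops let the core bounce to anywhere. A sharp start with a gentle braking ramp should park a loose core against its end, so I'll use that for a cleaner comparison.

```bash
R='python3 -c "from h import *;rest(6)"'
python3 -m jog '[{"linear":[-1,0,0],"roll":0},{"linear":[-0.8,0,0],"roll":0},{"linear":[-0.5,0,0],"roll":0},{"linear":[-0.3,0,0],"roll":0},{"linear":[-0.2,0,0],"roll":0},{"linear":[-0.1,0,0],"roll":0},{"linear":[0,0,0],"roll":0},{"linear":[0,0,0],"roll":0},{"linear":[0,0,0],"roll":0}]'>/dev/null; eval $R
python3 -m jog '[{"linear":[1,0,0],"roll":0},{"linear":[0.8,0,0],"roll":0},{"linear":[0.5,0,0],"roll":0},{"linear":[0.3,0,0],"roll":0},{"linear":[0.2,0,0],"roll":0},{"linear":[0.1,0,0],"roll":0},{"linear":[0,0,0],"roll":0},{"linear":[0,0,0],"roll":0},{"linear":[0,0,0],"roll":0}]'>/dev/null; eval $R
python3 -m jog '[{"linear":[-1,0,0],"roll":0},{"linear":[-0.8,0,0],"roll":0},{"linear":[-0.5,0,0],"roll":0},{"linear":[-0.3,0,0],"roll":0},{"linear":[-0.2,0,0],"roll":0},{"linear":[-0.1,0,0],"roll":0},{"linear":[0,0,0],"roll":0},{"linear":[0,0,0],"roll":0},{"linear":[0,0,0],"roll":0}]'>/dev/null; eval $R
python3 -c "
from h import *
to(.626,-.010,.157,7.1)"
```

```text
REST t 32.13 pos [ 0.556 -0.018  0.095] F,M [ 0.034 -0.048  5.721  0.017  0.078  0.011] std [0.276 0.03 ] w 0.055
REST t 33.13 pos [ 0.442 -0.033  0.095] F,M [-2.610e-01  2.600e-02  5.694e+00  1.300e-02 -6.700e-02 -1.000e-03] std [0.377 0.033] w 0.0552
REST t 34.13 pos [ 0.556 -0.019  0.095] F,M [-0.142 -0.328  5.604 -0.013  0.09  -0.014] std [0.56  0.035] w 0.055
roll 0.0 shift [-1.75 -0.   -1.55] z tilt [ 0. -0. -1.]
```

The swing is now ±0.075 N·m, which matches 0.3 kg sliding ±22 mm, so the middle case is confirmed as the rattler. I'll raise it and present it.

```bash
python3 -m jog '[{"linear":[0,0,-0.25],"roll":0},{"linear":[0,0,-0.4],"roll":0},{"linear":[0,0,-0.4],"roll":0},{"linear":[0,0,-0.35],"roll":0},{"linear":[-0.2,0,-0.15],"roll":0},{"linear":[-0.4,0,0],"roll":0},{"linear":[-0.4,0,0],"roll":0},{"linear":[-0.35,0,0],"roll":0},{"linear":[-0.25,0,0],"roll":0},{"linear":[-0.15,0,0],"roll":0},{"linear":[0,0,0],"roll":0},{"linear":[0,0,0],"roll":0}]'
python3 -m jog '[{"linear":[0,0,0],"roll":0},{"linear":[0,0,0],"roll":0},{"linear":[0,0,0],"roll":0},{"linear":[0,0,0],"roll":0},{"linear":[0,0,0],"roll":0},{"linear":[0,0,0],"roll":0}]'
python3 -c "
from h import *
cv2.imwrite('pics/s2.png',optics.get_image('scene')[:,:,::-1])"
```

```text
time_s: 35.13
position: [0.6259, -0.0097, 0.1571]
tool_rot: [[-0.992, -0.124, -0.0], [-0.124, 0.992, -0.0], [0.0, 0.0, -1.0]]
ft_force: [1.2, 1.0, -5.2]
grip_width: 0.0548
gripper_force: 88.9
time_s: 35.63
position: [0.6261, -0.0098, 0.157]
tool_rot: [[-0.992, -0.124, -0.0], [-0.124, 0.992, 0.0], [0.0, 0.0, -1.0]]
ft_force: [-0.7, 0.6, -5.2]
grip_width: 0.0553
gripper_force: 88.7
```

View pics/s2.png

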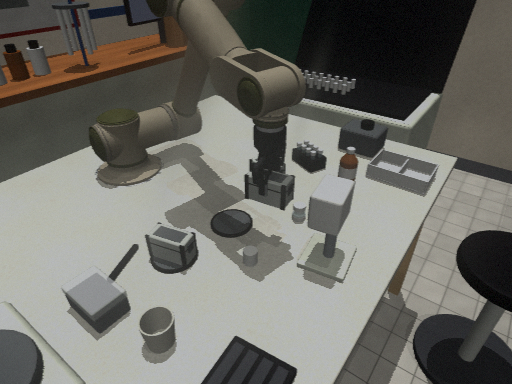

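The case is held level at about (270,188) in front of the reader window. The middle pad is empty, the right case stands on its pad at (172,245), and no bystander has moved. I'll hand it in.

```bash
python3 -c "
from rig import env
print(env.close_job())"
```

```text
the job is handed in; nothing more can be done
None
```

I checked all three cases in order: the middle one rattles. I handed the job in at about 36 s with it held level and still within an estimated 1 cm of the reading point and the other two set back on their pads; the hand-in gave no verdict.

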